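# Pin the link into the yoke

### The job

Couple the door linkage on the aluminium plate: swing the blue link in between the yellow yoke's ears until it rests against its stop, then take the red-gripped pin from the white rack and pass it down through the top ear, the link's eye and the bottom ear until its collar sits fully home on the top ear, and let go. The yoke stands a little too far out on its slide, so you will have to feel for its hole and bring it over the eye; work gently and never push anything on the plate with more than about 20 N. Leave the other two pins and everything else on the bench where they are.

Things in the scene. Friction and masses are not known exactly. Their poses are not given: they have to be found in the camera images.
- fixture: Aluminium base plate screwed to the bench, 230 x 120 x 12 mm (x -105 to +125 mm, y -60 to +60 mm of its origin). Origin on the bench surface, z up; x runs along the plate from the link's pivot (x = -80 mm, y = 0) towards the yoke. It carries the blue link and the yellow yoke.
- home (a point): Fixed point on the plate (x +50, y 0, 62 mm above the bench), at the height of the yoke's top face: where the yoke's hole must be to stand over the closed link's eye. The yellow yoke itself has no measured pose: two level 8 mm ears, 44 mm wide, top ear 54 to 62 mm and bottom ear 34 to 42 mm above the bench, an upright 14 mm hole with 1 mm chamfers through both, at plate y = 0.
- slide (a point): Middle of the rails on the plate's top on which the yoke slides along the plate's x only, with about 2.5 N friction; it stays where left. Its hole starts 5 to 27 mm to +x of home and can go from -3 to +28 mm. The ears reach 28 mm to -x and 34 mm to +x of the hole, web at the +x end, other sides open. A pin nose in the top hole drags it. Below the hole all is free down to 12 mm above the bench.
- link (a joint): Swing of the blue link about its upright pivot, rad: 0 = closed, on its stop, the link along the plate's x and its eye under home, between the ears; positive = swung out towards the plate's +y, up to 0.8. Stiff hinge (about 0.22 N m of friction), stays where it is left.
- pivot (a point): The link's pivot axis, at the link's underside, 44 mm above the bench.
- eye (a point): Centre of the eye at the link's free end, at its upper face, 52 mm above the bench: a ring 30 mm wide, 8 mm thick, 15 mm hole (axis upright), 130 mm from the pivot. Hidden under the top ear when the link is closed.
- post (a point): Centre of the top of the black upright push post on the link: 14 mm in diameter, 52 mm tall, 65 mm from the pivot; its top is 104 mm above the bench. The link beside it is 15 mm wide, top 52 mm above the bench.
- stop (a point): Top centre, 58 mm above the bench, of the dark steel stop block (16 x 14 mm, 46 mm tall) on the plate, against which the link closes.
- pin: The clevis pin with the RED grip, 50 to 100 g. Origin on its axis at the collar's underside, z up. Below: steel shank 12 mm thick, straight for 30 mm, then tapering to 9 mm at its end, 40 mm below. Above: round collar 23 mm wide, 4 mm thick, then a square grip 18 x 18 mm, 4 to 40 mm above the origin, faces square to the pin's x and y. Starts upright in a rack hole, collar on the rack's top.
- rack: White block, 60 (x) x 180 (y) x 50 mm tall, fixed, with three through holes of 13.5 mm at y = -58, 0 and +58 mm. Origin at the centre of its underside. Which pin stands in which hole varies.
- short_pin: Pin with a grey grip: like the red one but its shank is only 18 mm long; not the one, leave it in the rack. Origin at the underside of its collar.
- thin_pin: Pin with a black grip: like the red one but its shank is only 8 mm thick; not the one, leave it in the rack. Origin at the underside of its collar.
- bottle: white bottle with a blue cap, 56 mm wide, 150 mm tall; origin at the centre of its underside
- jar: amber screw-top jar, 60 mm wide, 70 mm tall; origin at the centre of its underside
- wrench: spanner lying on the bench; origin at its middle, underside; leave alone
- screwdriver: screwdriver lying on the bench; origin at its middle, underside; leave alone
- collar: spare brass ring, 32 mm wide, 10 mm tall, lying flat; origin at the centre of its underside; leave alone
Not all that is in view belongs to the job. What is shaped like the pin but purple or turquoise is not meant.

How it is judged:
By the outcome, as a careful person would: the job done as asked, in the order asked, and still so for the second after the job is handed in, with the robot touching nothing.
It also fails if it takes over 69 s, if anything falls off the work surface, if the arm or the gripper's body presses on something with over 40 N, if the wrist force passes 120 N, or if a joint passes its speed limit or range.

### The arm

A 7-joint arm with a two-finger parallel gripper is mounted at the origin on the work surface. World frame = base frame: x ahead of the robot, y to its left, z up, the work surface at z = 0. Lengths are in m, angles in rad, forces in N, time in s.
With the tool pointing down it reaches from about 0.4 to 0.85 m from the base axis. Payload 4.5 kg.
Tool frame: the origin (TCP) lies between the finger pads; the fingertips stand 11 mm ahead of it and the grasp point (between the pads) lies 8 mm behind it (r.nose_length is the distance from the TCP to the fingertips, in m); z points along the fingers, y is the line along which they close (so a half turn about z gives the same grasp; the last joint's range is limited). The gripper opens to 88 mm and grips with 3 to 60 N. Pads are 18 mm wide; open, the fingers measure 123 mm over their backs; the gripper's body (75 mm by 187 mm) begins 45 mm behind the grasp point.
Start: joints at [0.034, 0.689, -0.195, 1.565, 0.157, 0.902, -0.215], TCP at [0.625, 0, 0.25] pointing down, gripper open.
Joint ranges: [-3.01, 3.01], [-0.46, 2.08], [-1.47, 1.51], [0.13, 2.56], [-1, 4.14], [0.04, 2.09], [-2.66, 2.66]. Speed limits (rad/s): [2.57, 2.57, 3.14, 3.14, 3.14, 3.14, 3.14].

### API

Orientations are given as a unit quaternion [x, y, z, w].
In Python, from plant import get_state, snapshot, camera_model, r gives the robot as it stands.
- The arm moves only by the shell command python3 -m inch 'ROWS' [FORCE]. ROWS is text: rows parted by semicolons, each of 7 numbers parted by spaces: the opening, from -1 (shut) to 1 (fully open), then the shift along the tool's x, y, z in m, then the turn, a rotation vector about the tool's x, y, z in rad. A call has 1 to 20 rows; each row shifts and turns the commanded pose from where the row before left it, along the tool's axes as they then stand; what a row does not reach is not made up. A row lasts 1/12 s, in which the tool goes at most 41.7 mm and 7.16 degrees, less where a joint would pass 70% of its speed; a pose out of reach is approached as far as the arm can. A call is refused whole if a number of a shift passes 0.0417 or a number of a turn 0.125, either way. A call with a gripper value outside its range is refused whole. The fingers move at their own pace and stop on an object; FORCE is the grip in N (left out, the last holds). Time passes only in rows, so rows that do not move let the fingers close. It gives the time, the measured TCP pose, the force, the opening and the grip force at its end, in the units of the state.
- get_state(): the state, without advancing time (a new reading comes with each control period).
- snapshot(name): name is "scene" or "side" or "wrist"; returns (picture, depth): 420x560x3 uint8, red, green, blue; 420x560 float32, m along the optical axis (not along the pixel's ray), 0 where there is no reading.
- camera_model(name): a dict with "intrinsics" (3x3 intrinsics, pixels), "view" (4x4, takes a point from world to camera coordinates). Camera axes: x right, y down, z forward; pixel columns grow to the right and rows downward; lengths in m; the calibration is good to about 2 mm. The wrist camera is an equidistant fisheye: a pixel r from the principal point sees the ray r / f radians off the axis. A picture is of the moment at which its call begins: read the wrist's pose just before it. camera_model takes no time and is no camera call; for the wrist camera it gives the pose at the moment of the call.
- r.finish_job(): hands the job in; it is judged then, once.
The state is a dict: "clock": time; "q": joint angles; "qd": joint speeds; "joint_torque": joint torques, N m; "tool_pos": TCP position; "eef_rot": TCP orientation; "contact_force": force on the tool from outside, world axes, zero at the start; "moment": the same for the moment, N m; "opening": opening from 0.0 (shut) to 1.0 (fully open); "finger_force": force on a finger pad.
Only numpy, scipy, OpenCV 4.12 (cv2) and the standard library are available. Lean on these libraries where they do the work, as an engineer would, in place of code of your own. Each camera call takes 0.05 s, during which the arm holds its last target. There are 200 camera calls.

## Working session

There is one attempt and no reset: what is moved stays moved. The work goes in short steps, Python scripts to look and compute and a shell command to move; the robot and the scene stay as the last step left them, time stands still between calls to the robot, and variables do not carry over. Pictures are saved under pics/ and viewed, at most 12 in all, crops included, and the job is handed in when it is done.

```bash
ls; mkdir -p pics
cat > h.py <<'E'
import numpy as np, cv2
from plant import get_state, snapshot, camera_model, r
def save(n,img): cv2.imwrite('pics/'+n+'.png', img[:,:,::-1])
def cloud(name,depth,m=None):
    m=m or camera_model(name); K=np.array(m['intrinsics']); V=np.array(m['view'])
    v,u=np.indices(depth.shape); d=depth
    P=np.stack([(u-K[0,2])/K[0,0]*d,(v-K[1,2])/K[1,1]*d,d],-1)
    return (P-V[:3,3])@V[:3,:3]
def ray(name,uv,z):
    m=camera_model(name); K=np.array(m['intrinsics']); V=np.array(m['view'])
    d=V[:3,:3].T@(np.linalg.inv(K)@np.array([uv[0],uv[1],1])); o=-V[:3,:3].T@V[:3,3]
    return o+d*(z-o[2])/d[2]
E
python3 - <<'E'
from h import *
for n in ['scene','side']:
    p,d=snapshot(n); save(n,p); np.savez(''+n,p=p,d=d)
s=get_state(); print(s)
E
```

```text
pics
{'clock': 0.1, 'q': array([ 0.03376858,  0.68993558, -0.19452086,  1.56622479,  0.15731865,
        0.90249875, -0.21505689]), 'qd': array([-0.00182206, -0.00231642,  0.00108245, -0.00113235, -0.00250894,
        0.00100533,  0.00048889]), 'joint_torque': array([-3.08775299e-03, -5.28501892e+01, -1.27141513e+00, -1.53837240e+01,
       -5.25604945e-02,  1.96265515e-03,  5.71585565e-05]), 'tool_pos': array([ 6.24454217e-01, -2.63999906e-05,  2.48972169e-01]), 'eef_rot': array([ 7.07049560e-01,  7.07163502e-01, -6.36389792e-04, -5.43272620e-04]), 'contact_force': array([ 0.34280448, -0.83774252,  0.96436154]), 'moment': array([0.05404479, 0.0213287 , 0.00772426]), 'finger_force': 0.0, 'opening': 0.9980910259430544}
```

View pics/scene.png

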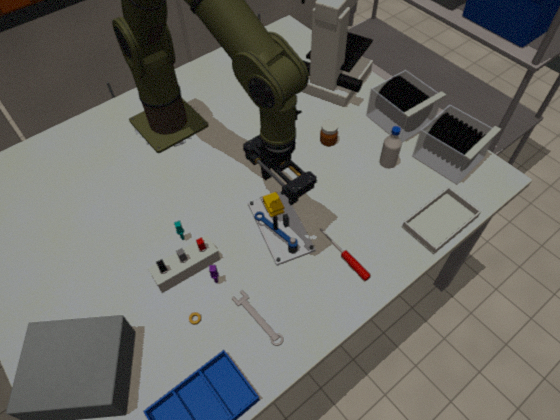

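View pics/side.png

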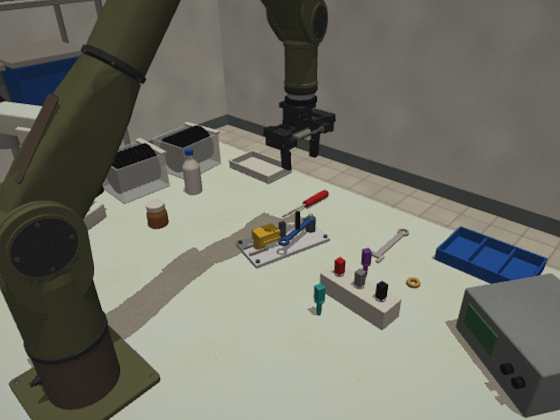

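The scene view shows the rack at about (185,263) with the black (161,266), grey (181,255) and red (201,244) grips. The loose turquoise (179,228) and purple (214,271) pins are decoys. The plate is at (280,228), with the yellow yoke at (273,204) on the robot's side and the blue link swung out. The red object at (355,265) is the screwdriver handle. The pin I want is the red square grip standing in the rack at (201,244). Next I'll measure and check it in a crop.

```bash
cat > m.py <<'E'
from h import *
for n in ['scene','side']:
    f=np.load(n+'.npz'); p,d=f['p'],f['d']; P=cloud(n,d); hsv=cv2.cvtColor(p,cv2.COLOR_RGB2HSV)
    H,S,Vv=[hsv[...,i].astype(int) for i in range(3)]
    roi=(P[...,0]>.35)&(P[...,0]<.95)&(P[...,1]>-.45)&(P[...,1]<.3)&(d>0)
    M={'red':((H<6)|(H>174))&(S>170)&(Vv>90),'yellow':(H>18)&(H<30)&(S>150)&(Vv>100),'blue':(H>100)&(H<118)&(S>120)&(Vv>40),'dark':(Vv<50)&(P[...,2]>.02)&(P[...,2]<.12)}
    for k,m in M.items():
        m=(m&roi&(P[...,2]>.008)&(P[...,2]<.15)).astype(np.uint8)
        c,l,st,ce=cv2.connectedComponentsWithStats(m)
        for i in range(1,c):
            if st[i,4]>12:
                Q=P[l==i]; print(n,k,st[i],np.percentile(Q,5,0).round(3),np.median(Q,0).round(3),np.percentile(Q,95,0).round(3))
f=np.load('scene.npz')['p'][185:275,135:330]; g=np.load('side.npz')['p'][195:325,225:415]
a=cv2.resize(f,None,fx=4,fy=4,interpolation=cv2.INTER_CUBIC)[:, :780]; save('crop_scene',a)
save('crop_side',cv2.resize(g,None,fx=4,fy=4,interpolation=cv2.INTER_CUBIC))
E
python3 m.py
```

```text
scene red [197 238   6   7  30] [ 0.526 -0.206  0.088] [ 0.533 -0.2    0.09 ] [ 0.54  -0.193  0.092]
scene red [342 251  28  29 249] [0.778 0.092 0.016] [0.825 0.098 0.022] [0.866 0.107 0.027]
scene yellow [263 192  20  24 269] [0.512 0.02  0.04 ] [0.535 0.039 0.061] [0.563 0.063 0.065]
scene yellow [189 313  12  10  25] [ 0.657 -0.332  0.009] [ 0.665 -0.318  0.011] [ 0.674 -0.307  0.012]
scene blue [255 212  42  36 206] [ 0.538 -0.021  0.047] [ 0.616 -0.006  0.051] [0.682 0.004 0.055]
scene blue [174 350  85  70 762] [ 0.793 -0.435  0.01 ] [ 0.827 -0.369  0.03 ] [ 0.93  -0.312  0.036]
scene dark [283 215   6  11  54] [0.592 0.033 0.024] [0.603 0.037 0.046] [0.607 0.043 0.058]
scene dark [273 216   5  14  50] [ 0.603 -0.012  0.053] [ 0.612 -0.008  0.085] [ 0.615 -0.003  0.107]
scene dark [177 227   6   5  17] [ 0.445 -0.22   0.051] [ 0.447 -0.216  0.062] [ 0.45  -0.212  0.072]
scene dark [289 246   8   6  37] [ 0.673 -0.01   0.023] [ 0.683 -0.005  0.033] [0.687 0.005 0.044]
scene dark [180 254   7   7  31] [ 0.534 -0.264  0.06 ] [ 0.536 -0.258  0.073] [ 0.538 -0.251  0.083]
scene dar
[... 579 characters left out ...]
11]
side blue [279 217  36  28 199] [ 0.532 -0.024  0.045] [ 0.588 -0.009  0.05 ] [0.666 0.002 0.052]
side blue [ 436  227   77   53 1252] [ 0.786 -0.442  0.01 ] [ 0.833 -0.383  0.022] [ 0.926 -0.314  0.033]
side dark [296 212   4  18  70] [ 0.599 -0.013  0.055] [ 0.603 -0.009  0.08 ] [ 0.608 -0.005  0.102]
side dark [306 221   9   9  52] [ 0.655 -0.011  0.022] [ 0.662 -0.007  0.031] [0.674 0.004 0.041]
side dark [279 222   7  14  64] [0.585 0.032 0.022] [0.591 0.035 0.044] [0.598 0.042 0.056]
side dark [362 252   3  10  16] [ 0.601 -0.217  0.05 ] [ 0.603 -0.214  0.06 ] [ 0.605 -0.211  0.076]
side dark [376 282  12  19 163] [ 0.51  -0.324  0.057] [ 0.513 -0.319  0.077] [ 0.526 -0.308  0.089]
```

View pics/crop_scene.png

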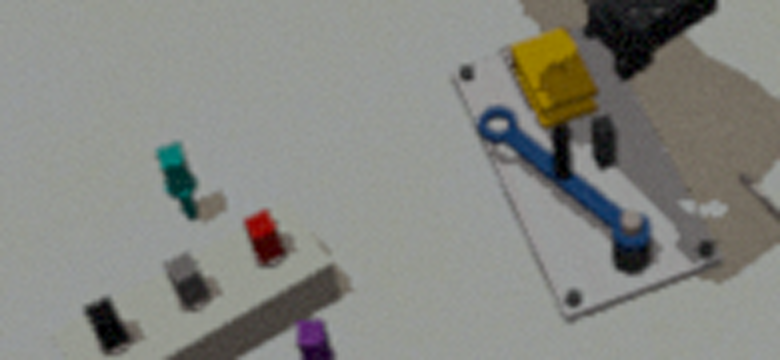

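View pics/crop_side.png

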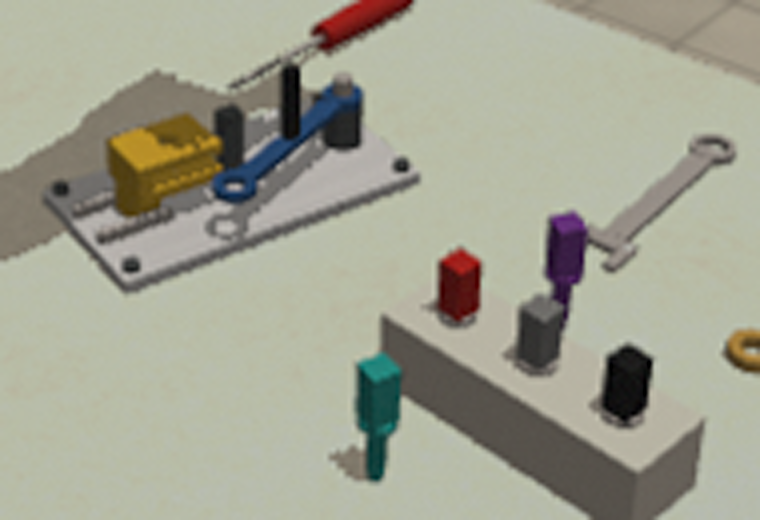

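The crops confirm the red square grip in the rack's robot-side end hole. The link's eye is clear of the yoke, on the -y side. I'll take a wrist view for precision.

Run:
```python
from h import *
m=camera_model('wrist'); p,d=snapshot('wrist'); save('wrist1',p); np.savez('wrist1',p=p,d=d,K=m['intrinsics'],V=m['view'])
print(np.array(m['intrinsics']),np.array(m['view']).round(4),get_state()['tool_pos'])
```

```text
[[325.1922621    0.         281.22180602]
 [  0.         325.1922621  209.15476933]
 [  0.           0.           1.        ]] [[ 1.000e+00  3.000e-04 -2.000e-03 -6.239e-01]
 [ 8.000e-04 -9.634e-01  2.679e-01 -3.750e-02]
 [-1.800e-03 -2.679e-01 -9.634e-01  3.889e-01]
 [ 0.000e+00  0.000e+00  0.000e+00  1.000e+00]] [ 6.24542444e-01 -3.35127780e-05  2.49085482e-01]
```

View pics/wrist1.png

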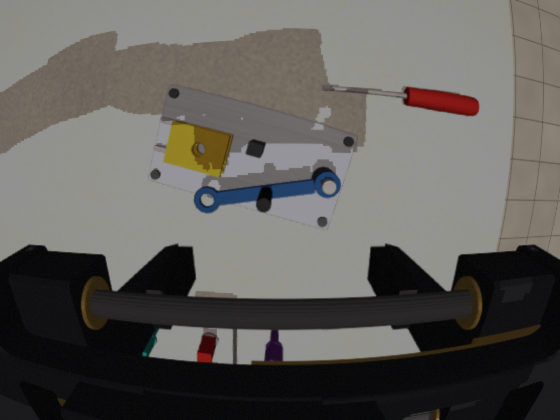

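The wrist view shows the yoke hole at (201,149), eye ring at (207,199), pivot cap at (328,186), post at (264,200), stop at (256,148), four plate screws, and the red pin at (207,347). I'll project these onto planes at their known heights.

```bash
cat >> h.py <<'E'
def wray(K,V,uv,z):
    x=(np.array(uv,float)-[K[0,2],K[1,2]])/K[0,0]; r_=np.linalg.norm(x)
    c=np.r_[x/r_*np.sin(r_),np.cos(r_)]; d=V[:3,:3].T@c; o=-V[:3,:3].T@V[:3,3]
    return o+d*(z-o[2])/d[2]
E
cat > w.py <<'E'
from h import *
f=np.load('wrist1.npz'); p,K,V=f['p'],f['K'],f['V']; W=lambda uv,z: wray(K,V,uv,z)
g=p.astype(int).sum(2)
def blob(u,v,h,cond):
    s=np.s_[v-h:v+h+1,u-h:u+h+1]; m=cond[s].astype(np.uint8); c,l,st,ce=cv2.connectedComponentsWithStats(m)
    i=1+np.argmax(st[1:,4]); return ce[i]+[u-h,v-h],st[i,4]
hsv=cv2.cvtColor(p,cv2.COLOR_RGB2HSV).astype(int)
S=[]
for q in [(174,93),(348,141),(155,174),(322,222)]:
    c,a=blob(*q,9,g<230); S.append(W(c,.014)); print('screw',c.round(1),a,S[-1].round(4))
cen=np.mean(S,0); ax=(S[0]-S[1]+S[2]-S[3])[:2]; ax/=np.linalg.norm(ax); ay=np.array([-ax[1],ax[0]])
print('centre',cen.round(4),'ax',ax.round(4),'yaw',np.arctan2(ax[1],ax[0]),'size',[np.linalg.norm(S[0]-S[1]),np.linalg.norm(S[0]-S[2])])
org=cen[:2]-.01*ax
pt=lambda x,y: org+ax*x+ay*y
print('home',pt(.05,0),'pivot pred',pt(-.08,0))
pl=lambda P:[round(float((P[:2]-org)@ax),4),round(float((P[:2]-org)@ay),4)]
blue=(hsv[...,0]>100)&(hsv[...,0]<120)&(hsv[...,1]>120)
m=blue.astype(np.uint8)*255; m=m[150:230,180:360]
cs,hi=cv2.findContours(m,cv2.RETR_CCOMP,cv2.CHAIN_APPROX_NONE)
for c,h in zip(cs,hi[0]):
    if h[3]>=0 and cv2.contourArea(c)>30:
        e=cv2.fitEllipse(c); uv=np.array(e[0])+[180,150]; P=W(uv,.052); print('bluehole',uv,e[1],P.round(4),pl(P))
yl=(hsv[...,0]>18)&(hsv[...,0]<32)&(hsv[...,1]>140)
b=yl[115:185,150:245]; 
y,x=np.nonzero(b); print('yellow bbox',x.min()+150,x.max()+150,y.min()+115,y.max()+115)
for uv in [(201,149)]: P=W(uv,.062); print('hole',P.round(4),pl(P))
save('yoke', cv2.resize(p[80:240,140:370],None,fx=3.4,fy=3.4,interpolation=cv2.INTER_CUBIC))
E
python3 w.py
```

```text
screw [173.4  92.8] 92 [0.499  0.1052 0.014 ]
screw [348.1 141.2] 94 [0.7005 0.0463 0.014 ]
screw [155.  173.9] 68 [0.4712 0.0096 0.014 ]
screw [321.9 221. ] 65 [ 0.6726 -0.0492  0.014 ]
centre [0.5858 0.028  0.014 ] ax [-0.9599  0.2804] yaw 2.85740480122963 size [np.float64(0.20997727004196184), np.float64(0.09958345196268649)]
home [0.54742122 0.03918761] pivot pred [0.67220687 0.00273848]
bluehole [206.58120155 199.50513077] (14.50291919708252, 15.769111633300781) [ 0.5442 -0.0133  0.052 ] [0.0384, 0.0513]
bluehole [328.41622925 186.22344971] (16.081989288330078, 18.22026824951172) [0.6733 0.001  0.052 ] [-0.0816, 0.0014]
yellow bbox 164 232 121 176
hole [0.5432 0.0416 0.062 ] [0.0547, -0.0012]
```

View pics/yoke.png

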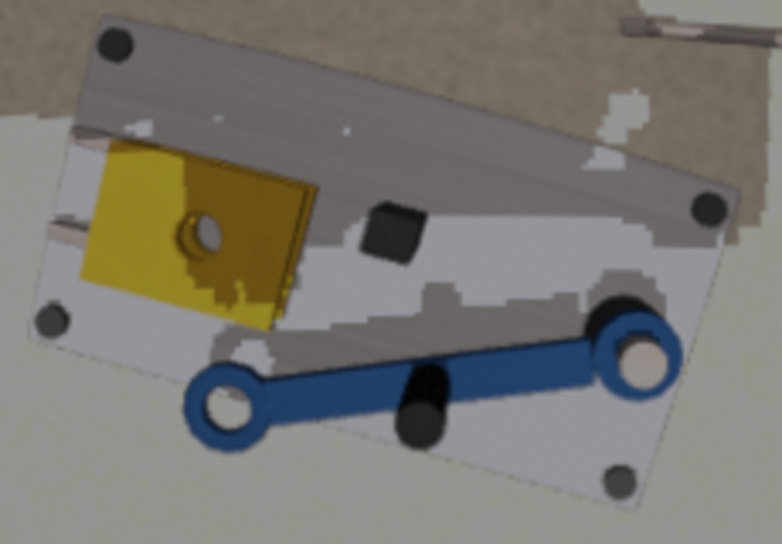

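```bash
cat >> w.py <<'E'
print('----')
for n,c in {'hole':(200,234),'front':(294,258),'back':(95,209)}.items():
    uv=np.array(c)/3.4+[140,80]; P=W(uv,.062); print(n,P.round(4),pl(P))
P=W(np.array((420,425))/3.4+[140,80],.104); print('post top',P.round(4),pl(P))
np.savez('plate',org=org,ax=ax,ay=ay)
T=pt(-.018,.058); s=get_state(); print('start',T,'world shift',T-s['tool_pos'][:2],'cam',-V[:3,:3].T@V[:3,3])
m=((hsv[...,0]<6)|(hsv[...,0]>174))&(hsv[...,1]>170); 
c,a=blob(207,347,20,m); print('red',c,a,W(c,.085))
E
python3 w.py | sed -n '/----/,$p'
```

```text
----
hole [0.5409 0.0419 0.062 ] [0.057, -0.0008]
front [0.5693 0.034  0.062 ] [0.0276, -0.0012]
back [0.5079 0.0507 0.062 ] [0.0911, 0.0]
post top [ 0.6083 -0.0057  0.104 ] [-0.021, 0.026]
start [ 0.59643179 -0.03555169] world shift [-0.02811065 -0.03551818] cam [0.62460283 0.06820404 0.38346562]
red [206.03038674 349.65745856] 362 [ 0.53432788 -0.1889444   0.085     ]
```

```bash
python3 -m inch '-1 -0.018 -0.014 0.03 0 0 0;-1 -0.018 -0.014 0.03 0 0 0;-1 0 0 0.03 0 0 0.095;-1 0 0 0.03 0 0 0.095;-1 0 0 0.03 0 0 0.094;-1 0 0 0.018 0 0 0;-1 0 0 0 0 0 0;-1 0 0 0 0 0 0' 20
cat > st.py <<'E'
from h import *
f=np.load('plate.npz'); s=get_state(); d=s['tool_pos'][:2]-f['org']; F=s['contact_force']
from scipy.spatial.transform import Rotation as R
M=R.from_quat(s['eef_rot']).as_matrix()
print('t',round(s['clock'],2),'plate',(d@f['ax']).round(4),(d@f['ay']).round(4),'z',s['tool_pos'][2].round(4),'Fplate',(F[:2]@f['ax']).round(1),(F[:2]@f['ay']).round(1),F[2].round(1),'open',round(s['opening'],3),'toolx/y in plate',(f['ax']@M[:2,0]).round(3),(f['ay']@M[:2,0]).round(3),'tz',M[:,2].round(3))
E
python3 st.py
```

```text
clock: 0.82
tool_pos: [0.5964, -0.0358, 0.081]
eef_rot: [0.8, 0.6, -0.001, -0.001]
contact_force: [-0.2, -0.6, 1.0]
opening: 0.417
finger_force: 0.0
t 0.82 plate -0.0181 0.0583 z 0.081 Fplate -0.0 0.6 1.0 open 0.417 toolx/y in plate 0.001 -1.0 tz [-0.002  0.    -1.   ]
```

```bash
python3 -m inch '-1 0.002 0 0 0 0 0;-1 0.002 0 0 0 0 0;-1 0.002 0 0 0 0 0;-1 0.002 0 0 0 0 0;-1 0.002 0 0 0 0 0;-1 0.002 0 0 0 0 0;-1 0.002 0 0 0 0 0;-1 0.002 0 0 0 0 0;-1 0.002 0 0 0 0 0;-1 0.002 0 0 0 0 0;-1 0.002 0 0 0 0 0;-1 0.002 0 0 0 0 0'|tail -1; python3 st.py; python3 -m inch '-1 0.002 0 0 0 0 0;-1 0.002 0 0 0 0 0;-1 0.002 0 0 0 0 0;-1 0.002 0 0 0 0 0;-1 0.002 0 0 0 0 0;-1 0.002 0 0 0 0 0'|tail -1; python3 st.py
```

```text
finger_force: 2.8
t 1.82 plate -0.0169 0.0371 z 0.0814 Fplate 3.3 5.4 2.5 open 0.008 toolx/y in plate -0.001 -1.0 tz [-0.005 -0.003 -1.   ]
finger_force: 2.4
t 2.32 plate -0.0158 0.025 z 0.0807 Fplate 3.7 5.2 0.6 open 0.008 toolx/y in plate -0.001 -1.0 tz [-0.008 -0.003 -1.   ]
```

```bash
python3 -m inch '-1 0.0015 0 0 0 0 0;-1 0.0015 0 0 0 0 0;-1 0.0015 0 0 0 0 0;-1 0.0015 0 0 0 0 0;-1 0.001 0 0 0 0 0'|tail -1; python3 st.py; python3 -m inch '-1 0.001 0 0 0 0 0;-1 0.0005 0 0 0 0 0'|tail -1; python3 st.py;  python3 -m inch '-1 0.0005 0 0 0 0 0;-1 0.0005 0 0 0 0 0'|tail -1; python3 st.py
```

```text
finger_force: 2.0
t 2.73 plate -0.0158 0.0174 z 0.0807 Fplate 4.1 4.1 -0.6 open 0.002 toolx/y in plate -0.0 -1.0 tz [-0.007 -0.002 -1.   ]
finger_force: 1.9
t 2.9 plate -0.016 0.0157 z 0.0807 Fplate 3.6 4.2 -0.5 open 0.002 toolx/y in plate -0.0 -1.0 tz [-0.007 -0.002 -1.   ]
finger_force: 2.8
t 3.07 plate -0.016 0.0154 z 0.0807 Fplate 2.5 5.3 0.6 open 0.013 toolx/y in plate -0.001 -1.0 tz [-0.007 -0.003 -1.   ]
```

```bash
python3 -m inch '-1 0.0005 0 0 0 0 0;-1 0.0005 0 0 0 0 0'|tail -1; python3 st.py; python3 -m inch '-1 0.0005 0 0 0 0 0;-1 0.0005 0 0 0 0 0'|tail -1; python3 st.py; python3 -m inch '-1 0.0005 0 0 0 0 0;-1 0.0005 0 0 0 0 0'|tail -1; python3 st.py
```

```text
finger_force: 3.5
t 3.23 plate -0.016 0.0154 z 0.0807 Fplate 4.0 6.0 0.9 open 0.005 toolx/y in plate -0.001 -1.0 tz [-0.008 -0.004 -1.   ]
finger_force: 4.2
t 3.4 plate -0.016 0.0153 z 0.0807 Fplate 3.2 8.9 1.6 open 0.005 toolx/y in plate -0.002 -1.0 tz [-0.008 -0.005 -1.   ]
finger_force: 5.0
t 3.57 plate -0.0159 0.0153 z 0.0807 Fplate 3.7 10.7 1.5 open 0.003 toolx/y in plate -0.003 -1.0 tz [-0.009 -0.006 -1.   ]
```

```bash
python3 -m inch '-1 -0.01 0 0 0 0 0;-1 -0.02 0 0 0 0 0;0 0 0 -0.035 0 0 -0.0943;0 0 0 -0.035 0 0 -0.0943;0 0 0 -0.035 0 0 -0.0943;0 -0.0295 -0.0097 -0.01 0 0 0;0 -0.0295 -0.0097 -0.01 0 0 0;0 -0.0295 -0.0097 -0.01 0 0 0;0 -0.0295 -0.0097 -0.01 0 0 0;0 -0.0295 -0.0097 -0.01 0 0 0;0 -0.0295 -0.0097 -0.01 0 0 0;0 -0.0295 -0.0097 0 0 0 0;0 0 0 0 0 0 0;0 0 0 0 0 0 0'
python3 - <<'E'
from h import *
print(get_state()['qd'].round(3))
m=camera_model('wrist'); p,d=snapshot('wrist'); save('wrist2',p); np.savez('wrist2',p=p,d=d,K=m['intrinsics'],V=m['view'])
E
```

```text
clock: 4.73
tool_pos: [0.5335, -0.227, 0.2469]
eef_rot: [0.709, 0.705, 0.0, 0.001]
contact_force: [0.1, 1.0, -0.1]
opening: 0.498
finger_force: 0.0
[-0.051  0.006 -0.055  0.008 -0.014 -0.003 -0.007]
```

View pics/wrist2.png

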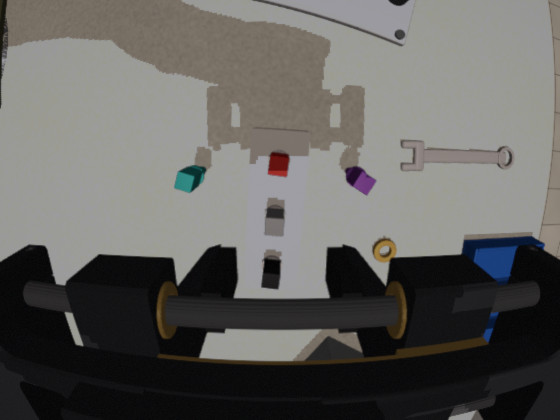

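The wrist view shows the red grip at (279,164), grey at (275,220) and black at (271,272) on the rack, whose edges run near vertical. The turquoise (188,180) and purple (361,181) decoys are off to the sides.

Run:
```python
from h import *
f=np.load('wrist2.npz'); p,K,V=f['p'],f['K'],f['V']; W=lambda uv,z: wray(K,V,uv,z)
hsv=cv2.cvtColor(p,cv2.COLOR_RGB2HSV).astype(int)
s=np.s_[140:190,260:300]; red=((hsv[...,0]<8)|(hsv[...,0]>172))&(hsv[...,1]>150)
print(np.histogram(hsv[s][...,2][red[s]],bins=10))
for r_ in range(148,182,2): print(r_,hsv[r_,264:294:3,2]*red[r_,264:294:3])
def mc(uvs,z): return np.array([W(u,z)[:2] for u in uvs])
v=np.percentile(hsv[s][...,2][red[s]],60)
thr=(np.percentile(hsv[s][...,2][red[s]],10)+np.percentile(hsv[s][...,2][red[s]],90))/2
m=(red&(hsv[...,2]>thr)).astype(np.uint8); m2=np.zeros_like(m); m2[s]=m[s]
c=max(cv2.findContours(m2,cv2.RETR_EXTERNAL,cv2.CHAIN_APPROX_NONE)[0],key=cv2.contourArea)[:,0]
q=mc(c,.090); rc=cv2.minAreaRect((q*1e3).astype(np.float32)); print('red top',rc, c.min(0),c.max(0))
# rack edges on z=.05
g=cv2.cvtColor(p,cv2.COLOR_RGB2GRAY).astype(int)
for y in (195,240): print(y,g[y,236:256],g[y,298:316])
```

```text
(array([ 44,   5,   5,  17, 221,  15,   3,   0,   0,  74]), array([ 59. ,  68.8,  78.6,  88.4,  98.2, 108. , 117.8, 127.6, 137.4,
       147.2, 157. ]))
148 [0 0 0 0 0 0 0 0 0 0]
150 [0 0 0 0 0 0 0 0 0 0]
152 [0 0 0 0 0 0 0 0 0 0]
154 [ 0  0  0 61 59 61 62 64  0  0]
156 [ 0  0 89 93 90 73 63 62  0  0]
158 [  0   0   0 100 101 101 100  98  97   0]
160 [  0   0 101 101 101 101 100 101 103   0]
162 [  0   0 100 100 100 100 101 100   0   0]
164 [  0   0  99 100 100 100 100 100   0   0]
166 [  0   0 100  99 100 100  99 100   0   0]
168 [  0   0 100  99 100 100 100 100   0   0]
170 [  0   0 116 116 117 117 118 117   0   0]
172 [  0   0 156 156 156 156 156 156   0   0]
174 [  0   0   0 149 154 155 155 155   0   0]
176 [0 0 0 0 0 0 0 0 0 0]
178 [0 0 0 0 0 0 0 0 0 0]
180 [0 0 0 0 0 0 0 0 0 0]
red top ((530.2438354492188, -205.3688201904297), (4.60179328918457, 15.403919219970703), 89.62873840332031) [269 170] [286 175]
195 [158 157 158 158 158 158 158 158 158 157 157 158 159 158 159 158 159 159
 158 159] [158 159 159 159 159 158 158 158 158 158 158 158 158 158 158 157 157 158]
240 [157 158 157 157 157 158 158 158 158 158 158 158 159 158 158 158 159 159
 159 159] [159 158 158 158 157 157 158 157 158 158 158 158 158 157 158 158 158 158]
```

Run:
```python
from h import *
f=np.load('wrist2.npz'); p,K,V=f['p'],f['K'],f['V']; W=lambda uv,z: wray(K,V,uv,z)
hsv=cv2.cvtColor(p,cv2.COLOR_RGB2HSV).astype(int); H,S,Vv=[hsv[...,i] for i in range(3)]
red=((H<8)|(H>172))&(S>150)
m=np.zeros(red.shape,np.uint8); s=np.s_[140:190,260:300]; m[s]=(red&(Vv>85))[s]
def face(m,z,n):
    c=max(cv2.findContours(m,cv2.RETR_EXTERNAL,cv2.CHAIN_APPROX_NONE)[0],key=cv2.contourArea)[:,0]
    rc=cv2.minAreaRect(np.array([W(u,z)[:2]*1e3 for u in c],np.float32))
    yy,xx=np.nonzero(m); print(n,np.round(rc[0],1),np.round(rc[1],1),round(rc[2],1),'mean',W((xx.mean(),yy.mean()),z).round(4))
face(m,.09,'red')
d=f['d']; print('depth at red',d[166,277],d[200,262])
hs=S[195],S[240]
b=(p[...,2].astype(int)-p[...,0])
for y in (195,245): print(y,b[y,238:256],b[y,298:318])
s=get_state(); print(s['tool_pos'],s['eef_rot'])
```

```text
red [ 530.8 -199. ] [16.8 16.5] 82.5 mean [ 0.5309 -0.1989  0.09  ]
depth at red 0.29066747 0.34054992
195 [-3 -3 -4 -2  0  1 -3 -3 -2 -1  5  7  6  7  6  6  7  6] [ 7  6  6  6  6  6  5  1  0 -1 -3 -4 -3 -1  1  2  0 -3 -4 -5]
245 [-5 -7 -5 -1  0 -3 -3  0  5  5  6  5  5  6  5  5  5  5] [ 6  5  2 -3 -3 -2 -1 -1 -3 -5 -7 -4 -1  2  2  1 -2 -3 -2 -1]
[ 0.53426735 -0.22467358  0.24676962] [7.07903202e-01 7.06309143e-01 6.62457351e-04 1.09897930e-04]
```

```bash
python3 -m inch '0 0.0258 -0.0034 0.02 0 0 0;0 0 0 0.035 0 0 0.05;0 0 0 0.035 0 0 0.05;0 0 0 0.03 0 0 0;0 0 0 0 0 0 0;0 0 0 0 0 0 0';python3 -c "
from h import *
s=get_state();print(s['tool_pos'],np.array([.5309,-.1989])-s['tool_pos'][:2])"
```

```text
clock: 5.28
tool_pos: [0.5306, -0.1966, 0.1258]
eef_rot: [0.741, 0.672, -0.0, -0.002]
contact_force: [0.2, -0.5, 0.7]
opening: 0.502
finger_force: 0.0
[ 0.5306136  -0.19664802  0.12583175] [ 0.0002864  -0.00225198]
```

```bash
python3 -m inch '0 -0.002 0 0.025 0 0 0;0 0 0 0.022 0 0 0;0 0 0 0.01 0 0 0;0 0 0 0 0 0 0' 35; python3 -m inch '-1 0 0 0 0 0 0;-1 0 0 0 0 0 0;-1 0 0 0 0 0 0;-1 0 0 0 0 0 0;-1 0 0 0 0 0 0;-1 0 0 0 0 0 0;-1 0 0 0 0 0 0' 35
```

```text
clock: 5.62
tool_pos: [0.5308, -0.2001, 0.0696]
eef_rot: [0.742, 0.671, 0.0, -0.0]
contact_force: [-0.2, -1.3, 0.6]
opening: 0.501
finger_force: 0.0
clock: 6.2
tool_pos: [0.5312, -0.201, 0.0709]
eef_rot: [0.742, 0.67, 0.001, 0.001]
contact_force: [-0.3, 0.1, 5.9]
opening: 0.198
finger_force: 35.0
```

```bash
python3 -m inch '-1 0 0 -0.003 0 0 0;-1 0 0 -0.008 0 0 0;-1 0 0 -0.015 0 0 0;-1 0 0 -0.02 0 0 0;-1 0 0 -0.03 0 0 0;-1 0 0 -0.03 0 0 0;-1 0 0 -0.015 0 0 0;-1 0 0 0 0 0 0;-1 0 0 0 0 0 0'; python3 st.py
python3 - <<'E'
from h import *
s=get_state(); f=np.load('plate.npz'); T=f['org']+f['ax']*.0568+f['ay']*-.0005
print('target',T,'d',T-s['tool_pos'][:2])
p,d=snapshot('scene'); save('s3',p); g,_=snapshot('side'); save('side3',cv2.resize(g[150:300,215:415],None,fx=3.9,fy=3.9,interpolation=cv2.INTER_CUBIC))
E
```

```text
clock: 6.95
tool_pos: [0.5307, -0.201, 0.1915]
eef_rot: [0.742, 0.67, 0.0, 0.001]
contact_force: [-0.2, -0.2, -0.2]
opening: 0.198
finger_force: 35.0
t 6.95 plate -0.0012 0.2352 z 0.1915 Fplate 0.2 0.3 -0.2 open 0.198 toolx/y in plate 0.182 -0.983 tz [ 0.002 -0.001 -1.   ]
target [0.54103416 0.04157413] d [0.01038217 0.24255182]
```

View pics/side3.png

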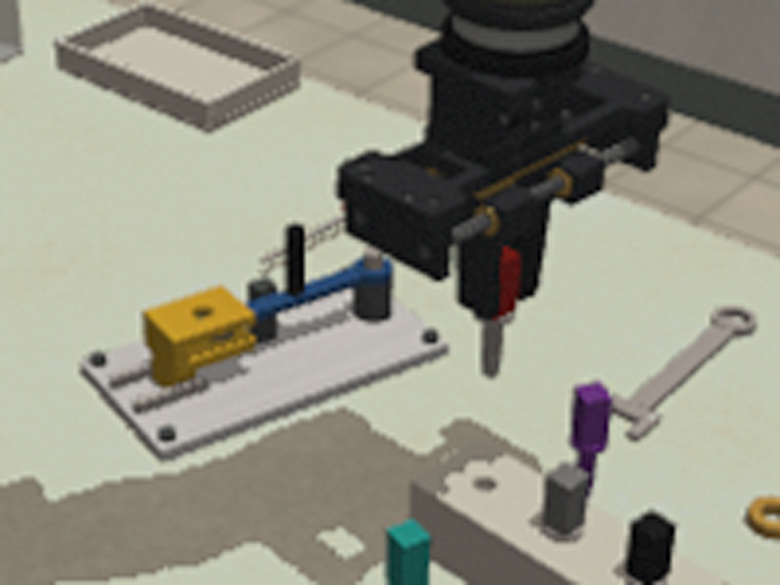

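The side view shows the pin upright in the fingers with its shank straight down. The link lies closed at the stop with its eye under the top ear. I'll check where the pin tip sits in the hand from the wrist camera.

Run:
```python
from h import *
s=get_state(); m=camera_model('wrist'); K,V=np.array(m['intrinsics']),np.array(m['view']); p,d=snapshot('wrist')
np.savez('wrist3',p=p,d=d,K=K,V=V); save('wrist3',cv2.resize(p[180:320,220:340],None,fx=4,fy=4,interpolation=cv2.INTER_CUBIC))
t=s['tool_pos']; 
def proj(P):
    c=V[:3,:3]@P+V[:3,3]; th=np.arctan2(np.hypot(c[0],c[1]),c[2]); return K[:2,2]+K[0,0]*th*c[:2]/np.hypot(c[0],c[1])
for dz in (.0609,.0509,.0209): print(dz,proj(t-[0,0,dz]))
```

```text
0.0609 [281.52888217 230.27920095]
0.0509 [281.50215348 235.70250054]
0.0209 [281.40365766 255.55524545]
```

View pics/wrist3.png

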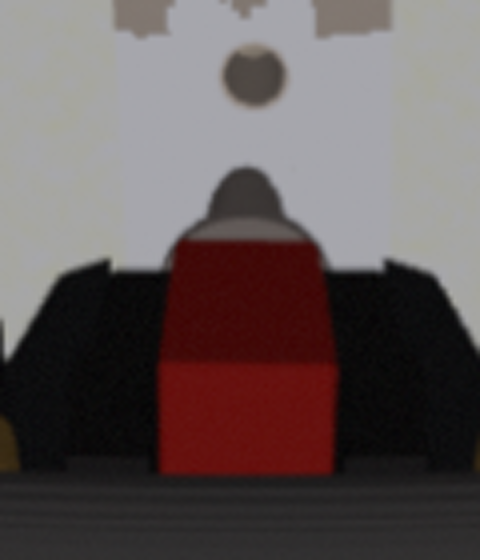

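```bash
python3 -m inch '-1 0 0 0 0 0 0.0915;-1 0 0 0 0 0 0.0915;-1 0.015 -0.004 0 0 0 0;-1 0.0293 -0.0073 0 0 0 0;-1 0.0293 -0.0073 0 0 0 0;-1 0.0293 -0.0073 0 0 0 0;-1 0.0293 -0.0073 0 0 0 0;-1 0.0293 -0.0073 0 0 0 0;-1 0.0293 -0.0073 0 0 0 0;-1 0.0293 -0.0073 0 0 0 0;-1 0.014 -0.003 0 0 0 0;-1 0 0 0 0 0 0;-1 0 0 0 0 0 0;-1 0 0 0 0 0 0;-1 0 0 0 0 0 0'|tail -1; python3 st.py
python3 - <<'E'
from h import *
f=np.load('plate.npz'); s=get_state(); m=camera_model('wrist'); K,V=np.array(m['intrinsics']),np.array(m['view']); p,d=snapshot('wrist')
np.savez('wrist4',p=p,d=d,K=K,V=V); save('wrist4',cv2.resize(p[150:320,190:370],None,fx=3.5,fy=3.5,interpolation=cv2.INTER_CUBIC))
def pl(P): d=P[:2]-f['org']; return (d@f['ax']).round(4),(d@f['ay']).round(4)
np.save('tp4',s['tool_pos'])
w3=np.load('wrist3.npz'); print('rackhole',wray(w3['K'],w3['V'],(220+254/4,180+77/4),.05))
E
```

```text
finger_force: 35.0
t 8.35 plate 0.0568 0.0032 z 0.1903 Fplate -0.6 -0.1 0.5 open 0.203 toolx/y in plate -0.003 -1.0 tz [-0.001 -0.001 -1.   ]
rackhole [ 0.53116994 -0.19981361  0.05      ]
```

View pics/wrist4.png

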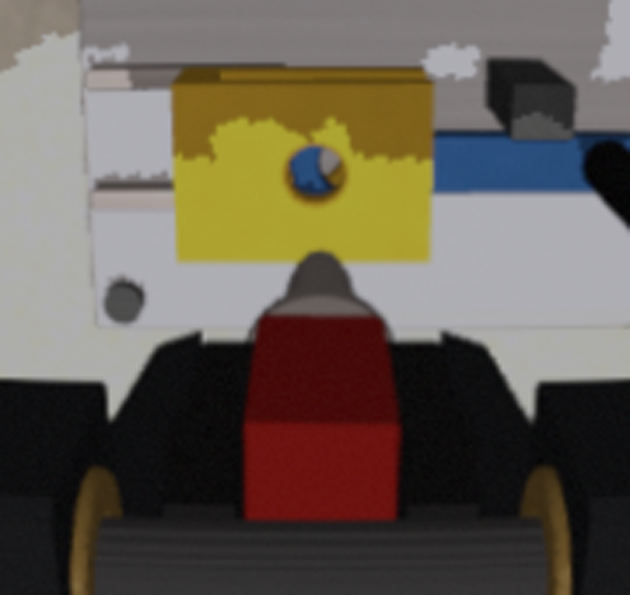

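Run:
```python
from h import *
f=np.load('plate.npz'); w=np.load('wrist4.npz'); t=np.load('tp4.npy')
pl=lambda P:(((P[:2]-f['org'])@f['ax']).round(4),((P[:2]-f['org'])@f['ay']).round(4))
px=lambda a:(190+a[0]/3.5,150+a[1]/3.5)
for n,a in {'hole':(316,173),'left':(175,173),'right':(432,173),'topedge':(310,83),'bot':(310,262)}.items(): print(n,pl(wray(w['K'],w['V'],px(a),.062)))
print('eye centreish',pl(wray(w['K'],w['V'],px((345,165)),.052)))
print('tip far edge',pl(wray(w['K'],w['V'],px((320,251)),t[2]-.0609)),'tcp',pl(t))
```

```text
hole (np.float64(0.0576), np.float64(-0.0001))
left (np.float64(0.0913), np.float64(-0.0002))
right (np.float64(0.03), np.float64(-0.0001))
topedge (np.float64(0.059), np.float64(-0.0218))
bot (np.float64(0.0592), np.float64(0.0221))
eye centreish (np.float64(0.0505), np.float64(0.0003))
tip far edge (np.float64(0.0567), np.float64(-0.0023)) tcp (np.float64(0.0568), np.float64(0.0032))
```

```bash
python3 -m inch '-1 0.0021 -0.0007 0.02 0 0 0;-1 0 0 0.025 0 0 0;-1 0 0 0.015 0 0 0;-1 0 0 0.003 0 0 0;-1 0 0 0 0 0 0;-1 0 0 0 0 0 0'|tail -1; python3 st.py; python3 -m inch '-1 0 0 0.0015 0 0 0;-1 0 0 0.0015 0 0 0;-1 0 0 0.0015 0 0 0;-1 0 0 0.001 0 0 0;-1 0 0 0 0 0 0'|tail -1; python3 st.py
```

```text
finger_force: 35.0
t 8.9 plate 0.0571 -0.0005 z 0.1283 Fplate 0.2 -0.0 -0.1 open 0.203 toolx/y in plate -0.001 -1.0 tz [ 0.001 -0.    -1.   ]
finger_force: 35.0
t 9.32 plate 0.0577 -0.001 z 0.1223 Fplate -0.0 1.2 -0.7 open 0.203 toolx/y in plate 0.0 -1.0 tz [ 0. -0. -1.]
```

```bash
python3 -m inch '-1 -0.002 0 0 0 0 0;-1 0 0 0 0 0 0;-1 0 0 0 0 0 0'|tail -1; python3 st.py; python3 -m inch '-1 0 0 0.0015 0 0 0;-1 0 0 0.0015 0 0 0;-1 0 0 0.0015 0 0 0;-1 0 0 0 0 0 0;-1 0 0 0 0 0 0'|tail -1; python3 st.py
```

```text
finger_force: 35.0
t 9.57 plate 0.0577 0.0011 z 0.1223 Fplate -0.1 0.4 -0.7 open 0.196 toolx/y in plate -0.0 -1.0 tz [ 0. -0. -1.]
finger_force: 35.0
t 9.98 plate 0.0579 0.0009 z 0.1176 Fplate 1.2 -1.4 -0.1 open 0.198 toolx/y in plate 0.0 -1.0 tz [-0. -0. -1.]
```

```bash
python3 -m inch '-1 0 0.001 0 0 0 0;-1 0 0.001 0 0 0 0;-1 0 0.001 0 0 0 0;-1 0 0.001 0 0 0 0;-1 0 0 0 0 0 0'|tail -1; python3 st.py; python3 -m inch '-1 0 0.001 0 0 0 0;-1 0 0.001 0 0 0 0;-1 0 0.001 0 0 0 0;-1 0 0.001 0 0 0 0;-1 0 0.0008 0 0 0 0;-1 0 0 0 0 0 0;-1 0 0 0 0 0 0'|tail -1; python3 st.py
```

```text
finger_force: 35.0
t 10.4 plate 0.0543 0.001 z 0.1177 Fplate 2.6 -0.3 0.8 open 0.2 toolx/y in plate 0.0 -1.0 tz [-0.001  0.    -1.   ]
finger_force: 35.0
t 10.98 plate 0.0488 0.001 z 0.1177 Fplate 2.8 -0.2 -0.5 open 0.205 toolx/y in plate -0.0 -1.0 tz [ 0. -0. -1.]
```

```bash
python3 -m inch '-1 0 0 0.0015 0 0 0;-1 0 0 0.0015 0 0 0;-1 0 0 0.0015 0 0 0;-1 0 0 0.0015 0 0 0;-1 0 0 0 0 0 0'|tail -1; python3 st.py; python3 -m inch '-1 0 0 0.0015 0 0 0;-1 0 0 0.0015 0 0 0;-1 0 0 0.0015 0 0 0;-1 0 0 0 0 0 0'|tail -1; python3 st.py
```

```text
finger_force: 35.0
t 11.4 plate 0.0491 0.0012 z 0.1113 Fplate 2.1 0.3 -1.1 open 0.199 toolx/y in plate -0.0 -1.0 tz [-0.001 -0.    -1.   ]
finger_force: 35.0
t 11.73 plate 0.0491 0.0011 z 0.1069 Fplate 2.1 1.1 -0.9 open 0.202 toolx/y in plate 0.0 -1.0 tz [-0. -0. -1.]
```

```bash
python3 -m inch '-1 0 0 0.0015 0 0 0;-1 0 0 0.0015 0 0 0;-1 0 0 0.0015 0 0 0;-1 0 0 0.0015 0 0 0;-1 0 0 0 0 0 0'|tail -1; python3 st.py; python3 -m inch '-1 0 0 0.0015 0 0 0;-1 0 0 0.0015 0 0 0;-1 0 0 0.0015 0 0 0;-1 0 0 0 0 0 0'|tail -1; python3 st.py
```

```text
finger_force: 35.0
t 12.15 plate 0.049 0.001 z 0.1009 Fplate 1.7 1.2 -0.8 open 0.201 toolx/y in plate 0.0 -1.0 tz [-0. -0. -1.]
finger_force: 35.0
t 12.48 plate 0.049 0.0009 z 0.0964 Fplate 1.8 0.8 -1.3 open 0.205 toolx/y in plate 0.0 -1.0 tz [-0.  0. -1.]
```

```bash
python3 -m inch '-1 0 0 0.0015 0 0 0;-1 0 0 0.0015 0 0 0;-1 0 0 0.0015 0 0 0;-1 0 0 0.0015 0 0 0;-1 0 0 0 0 0 0'|tail -1; python3 st.py; python3 -m inch '-1 0 0 0.0015 0 0 0;-1 0 0 0.0015 0 0 0;-1 0 0 0.0015 0 0 0;-1 0 0 0 0 0 0'|tail -1; python3 st.py
```

```text
finger_force: 35.0
t 12.9 plate 0.049 0.0009 z 0.0904 Fplate 1.9 1.7 -1.7 open 0.201 toolx/y in plate 0.0 -1.0 tz [-0.  0. -1.]
finger_force: 35.0
t 13.23 plate 0.049 0.0009 z 0.0859 Fplate 2.8 0.6 -1.6 open 0.2 toolx/y in plate 0.0 -1.0 tz [ 0.  0. -1.]
```

```bash
python3 -m inch '-1 0 0 0.001 0 0 0;-1 0 0 0.001 0 0 0;-1 0 0 0 0 0 0'|tail -1; python3 st.py; python3 -m inch '-1 0 0 0.0007 0 0 0;-1 0 0 0.0005 0 0 0;-1 0 0 0 0 0 0'|tail -1; python3 st.py;python3 -m inch '-1 0 0 0.0005 0 0 0;-1 0 0 0 0 0 0'|tail -1; python3 st.py
```

```text
finger_force: 35.0
t 13.48 plate 0.0489 0.0009 z 0.0841 Fplate 2.6 1.2 -0.2 open 0.205 toolx/y in plate 0.0 -1.0 tz [ 0.  0. -1.]
finger_force: 35.0
t 13.73 plate 0.0489 0.0009 z 0.083 Fplate 2.3 1.6 0.6 open 0.203 toolx/y in plate 0.0 -1.0 tz [ 0.  0. -1.]
finger_force: 35.0
t 13.9 plate 0.0487 0.0009 z 0.0829 Fplate 2.2 1.8 4.0 open 0.202 toolx/y in plate -0.0 -1.0 tz [ 0.001 -0.    -1.   ]
```

```bash
python3 -m inch '-1 0 0 0.0005 0 0 0;-1 0 0 0 0 0 0'|tail -1; python3 st.py;python3 -m inch '0 0 0 0 0 0 0;0 0 0 0 0 0 0;0 0 0 0 0 0 0;0 0 0 0 0 0 0;0 0 0 0 0 0 0;0 0 0 0 0 0 0'|tail -1; python3 st.py
```

```text
finger_force: 35.0
t 14.07 plate 0.0483 0.0009 z 0.0828 Fplate 2.3 1.7 8.1 open 0.201 toolx/y in plate -0.0 -1.0 tz [ 0.002 -0.    -1.   ]
finger_force: 0.0
t 14.57 plate 0.0488 0.0007 z 0.0819 Fplate -1.0 -0.1 -0.7 open 0.502 toolx/y in plate 0.0 -1.0 tz [ 0.  0. -1.]
```

Contact force rose with the collar at the predicted height, and the fingers are now open. I'll lift clear and look.

```bash
python3 -m inch '0 0 0 -0.005 0 0 0;0 0 0 -0.015 0 0 0;0 0 0 -0.03 0 0 0;0 0 0 -0.04 0 0 0;0 0 0 -0.04 0 0 0;0 -0.035 0 -0.02 0 0 0;0 -0.035 0 0 0 0 0;0 0 0 0 0 0 0;0 0 0 0 0 0 0;0 0 0 0 0 0 0'|tail -1; python3 st.py
python3 - <<'E'
from h import *
m=camera_model('wrist'); K,V=np.array(m['intrinsics']),np.array(m['view']); p,d=snapshot('wrist'); g,_=snapshot('side')
a=cv2.resize(g[180:290,225:345],(400,367),interpolation=cv2.INTER_CUBIC); b=cv2.resize(p[40:220,180:380],(400,360),interpolation=cv2.INTER_CUBIC)
save('final',np.hstack([a[:360],b])); f=np.load('plate.npz')
H=cv2.cvtColor(p,cv2.COLOR_RGB2HSV).astype(int); red=((H[...,0]<8)|(H[...,0]>172))&(H[...,1]>150)
c,l,st,ce=cv2.connectedComponentsWithStats(red.astype(np.uint8))
cd=d[red&(d>0)]
for i in range(1,c):
    if st[i,4]>60:
        P=wray(K,V,ce[i],.1)[:2]-f['org']; print(ce[i],st[i],P@f['ax'],P@f['ay'],np.median(d[l==i]))
        x=(np.indices(d.shape)[::-1].transpose(1,2,0)[l==i]-[K[0,2],K[1,2]])/K[0,0]; rr=np.hypot(*x.T); z=d[l==i]
        C=np.c_[x/rr[:,None]*np.tan(rr)[:,None]*z[:,None],z]; Pw=(C-V[:3,3])@V[:3,:3]; print('top z',np.percentile(Pw[:,2],[10,50,80,95]))
E
```

```text
finger_force: 0.0
t 15.4 plate 0.0491 0.0706 z 0.2322 Fplate 0.2 -1.7 0.3 open 0.499 toolx/y in plate -0.0 -1.0 tz [ 0.     0.001 -1.   ]
[477.34280639  24.01420959] [ 443   15   68   19 1126] -0.13284244718999116 -0.10177606204349259 0.2951135
top z [0.01774045 0.02286922 0.02451984 0.02568265]
[281.96559633 117.38990826] [271 107  22  22 436] 0.048499162177185806 -0.0006004110307833657 0.2547662
top z [0.1005482  0.10147281 0.10209842 0.10264463]
```

View pics/final.png

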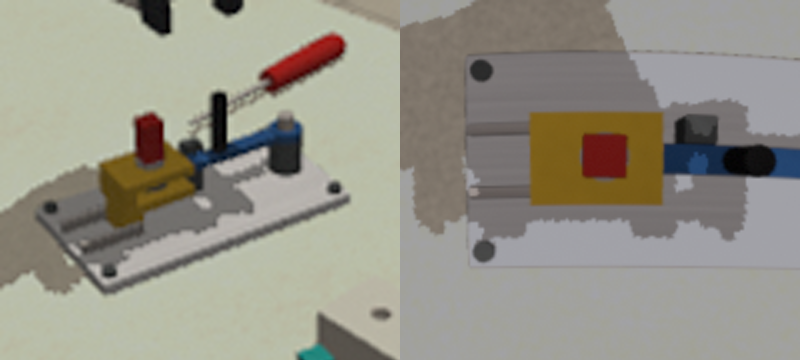

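The pin's top is at 0.102 m, which is exactly where it should be with the collar home on the 62 mm ear. It stands upright, the link lies against its stop, and the gripper is clear.

```bash
python3 -c "
from plant import r
print(r.finish_job())"
```

```text
the job is handed in; nothing more can be done
None
```

The linkage is coupled and the job is handed in: the link is closed on its stop, and the red pin is through both ears and the eye with its collar home and released, at about 15.4 s and with no measured push on the plate above about 11 N.

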